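# Wedge a padlock tight in the clamping board

## Task

The brass padlock lies loose in the wooden clamping board. Pick up the small hammer and, with several separate light taps of its head on the thick end of the loose wooden wedge, drive the wedge in until it stops advancing and holds the padlock tight, without hard blows and without pushing the wedge by hand. Then lay the hammer flat on the worktop, clear of the board, and leave the small things standing around undisturbed.

Things in the scene. Friction and masses are not known exactly. Their poses are not given: they have to be found in the camera images.
- board: plywood clamping board fixed on the worktop, 146 x 175 x 8 mm. Its frame lies on the worktop near its middle: x across the board away from the robot, y to the robot's left, z up. 20 mm high wooden strips on it: sloping rail on the near side, end stop at the padlock's -y end, fence on the far side. The fence is set by hand anew for each job within a 5 mm range; its place is not reported.
- wedge: loose pale wooden wedge, 130 mm long along its y, 28 mm high, about 100 g, lying on the board with its y parallel to the board's y and driven along -y. Straight side facing the padlock (+x), side sloping 1:6 along the rail (-x): 12 mm wide at the thin end (-y), 33 mm at the thick end (+y). Origin under its middle. It goes tight somewhere 30 to 75 mm from its start: to be found by feel.
- wedge_butt (a point): centre of the wedge's flat thick-end face (22 x 28 mm), the place to tap: 22 mm above the worktop; axes as the wedge; it moves with the wedge. The loose wedge slides at under 2 N; once it bears on the padlock the resistance climbs steeply within 1 to 3 mm. It is tight when a tap of 12 to 18 N no longer moves it more than about 1 mm; blows above 40 N are too hard.
- padlock_center (a point): centre of the body (40 x 47 x 20 mm) of the brass padlock lying flat on the board between wedge and fence, shackle towards the board's +y; at first with a few mm of play. Its y is the 47 mm clamped direction, across the board.
- hammer_grip (a point): point on the axis of the wooden handle (20 mm wide, 24 mm thick) of the hammer (212 mm long, 280 g), 26 mm behind the head's axis; held here a blow hardly twists it. 12 mm above the worktop when flat. Handle along the hammer's y, head at the -y end, free end 174 mm from here along +y. Head: bar 22 to 25 mm thick along x, reaching 52 mm to -x (green soft face) and 30 mm to +x (steel face).
- hammer_face (a point): centre of the hammer's green soft face, 25 mm across, at (-52, -26, 0) mm from hammer_grip in the hammer's axes; it faces the hammer's -x, at the start roughly along the board's -y, the way the wedge is driven.
- hammer: the same hammer's own frame; its z points up when it lies flat, origin on its underside near mid-length.
- vial: bystander: small upright pill-type vial with a white cap, 40 mm across, 70 mm high, loose; origin under its middle.
- padlock: the same padlock; origin on its underside, z up.
- loupe: bystander: black eye loupe, 35 mm across, 33 mm high, loose; origin under its middle.
- spool: bystander: small flanged spool of wire standing on end, 54 mm across, 34 mm high, loose; origin under its middle.
- arbor_press: tall fixed green arbor press standing on the worktop to the right of the board, with a lever; taller than the hand at its start, so swing round in front of it, not through it.
Mind the look-alikes: they are no part of the job. What is shaped like the padlock but purple is not meant.

How it is judged (in metres and radians):
On the way, in this order (a step that is already met when the one before it is completed fails the run):
1. the hammer is held and lifted off the worktop (height (world z) of hammer_grip above 0.022 m and contact force between the fingers and hammer above 1 N), for 0.1 s.
2. a first tap of the hammer lands on the wedge (contact force between hammer and wedge above 1 N).
3. the hammer is drawn back off the wedge (contact force between hammer and wedge below 0.1 N), for 0.2 s.
4. a further tap lands on the wedge (contact force between hammer and wedge above 1 N).
At the end, for the whole second after the job is handed in: The wedge presses on the padlock with more than 3 N by itself, lying flat (within 0.08 rad) and in line with the board (0.05 rad), the padlock flat on the board (0.1 rad), and the hammer lies flat on the worktop (0.1 rad), at rest, touching neither board nor wedge (contact force between wedge and padlock above 3 N and angle between wedge's own z axis and vertical below 0.08 rad and angle between the y axis of wedge and the y axis of board, either way round below 0.05 rad and z of padlock_center in the frame of board below 0.023 m and angle between each of padlock_center, hammer's own z axis and vertical below 0.1 rad and height (world z) of hammer_grip below 0.016 m and contact force between hammer and board below 0.1 N and contact force between hammer and wedge below 0.1 N and linear speed of hammer below 0.02 m/s and linear speed of wedge below 0.01 m/s).
It fails at once if the wedge is struck harder than 40 N (contact force between hammer and wedge above 40 N).
It fails at once if the wedge is pushed by the robot itself (contact force between any of the fingers, the arm and wedge above 1 N).
It fails at once if a bystander is moved more than 15 mm (distance of any of vial, loupe, spool from where it was at the start of the episode above 0.015 m).
It also fails if it takes over 69 s, if anything falls off the work surface, if the arm or the gripper's body presses on something with over 40 N, if the wrist force passes 120 N, or if a joint passes its speed limit or range.

## Robot

A 6-joint arm with a two-finger parallel gripper is mounted at the origin on a cart in front of the work surface, level with it; the furniture and walls round the work are solid. World frame = base frame: x ahead of the robot, y to its left, z up, the work surface at z = 0. Lengths are in m, angles in degrees, forces in N, time in s.
With the tool pointing down it reaches from about 0.3 to 0.75 m from the base axis. Payload 8.5 kg.
Tool frame: the origin (TCP) lies between the finger pads; the fingertips stand env.finger_overhang ahead of it and the grasp point (between the pads) lies 2 mm behind it (env.finger_overhang is the distance from the TCP to the fingertips, in m); z points along the fingers, y is the line along which they close (so a half turn about z gives the same grasp; the last joint's range is limited). The gripper opens to 85 mm and grips with 20 to 120 N. Pads are 22 mm wide; open, the fingers measure 114 mm over their backs; the gripper's body (76 mm by 85 mm) begins 54 mm behind the grasp point. The pads swing forward as they close: fully open they stand 13 mm farther back than shut.
Start: joints at [-84.643, 21.807, 74.336, -0, 83.858, -12.336], TCP at [0.167, -0.524, 0.248] pointing down, gripper open.
Joint ranges: [-178.18, 178.18], [-50.72, 133.34], [12.68, 142.11], [-81.47, 261.47], [9.98, 163.14], [-165.26, 165.26]. Speed limits (degrees/s): [136.94, 136.94, 180, 180, 180, 180].

## Interface

Orientations are given as a 3x3 rotation matrix whose columns are the frame's x, y, z axes.
In Python, from rig import env gives the robot as it stands. The module is installed in compiled form; this text tells all that it offers.
- The arm moves only by the tool jog_arm, never from a script. Its arguments are lists of equal length, an entry for each row: "hand": the finger opening in m, from 0 to 0.0854; "travel": the shift along the world's x, y, z in m, a list of three; "yaw": the turn about the world's z in rad. A call has exactly 5 rows; each row shifts and turns the commanded pose from where the row before left it; what a row does not reach is not made up. A row lasts 1/8 s, in which the tool goes at most 62.5 mm and 10.7 degrees, less where a joint would pass 70% of its speed; a pose out of reach is approached as far as the arm can. A call is refused whole if a number of a shift passes 0.0625 or a number of a turn 0.188, either way. A call with a gripper value outside its range is refused whole. The fingers move at their own pace and stop on an object; "grip_force" is the grip in N (left out, the last holds). Time passes only in rows, so rows that do not move let the fingers close, or fill a call up. It gives the time, the measured TCP pose, the force, the opening and the grip force at its end, in the units of the state.
- env.observe(): the state, without advancing time (a new reading comes with each control period).
- env.get_image(name): name is "side" or "top" or "wrist"; returns the picture (420x560x3 uint8, red, green, blue); there is no depth.
- env.calibration(name): a dict with "fx", "fy", "cx", "cy" (pixels), "position" and "rotation" of the camera in the world; the wrist camera has in their place "hand_eye" (4x4, takes a point from camera to tool coordinates, whose origin is the TCP and whose axes are the flange's). Camera axes: x right, y down, z forward; pixel columns grow to the right and rows downward; lengths in m; the calibration is good to about 2 mm. A picture is of the moment at which its call begins: read the wrist's pose just before it. calibration takes no time and is no camera call.
- env.close_job(): hands the job in; it is judged then, once.
The state is a dict: "time_s": time; "q": joint angles; "qvel": joint speeds; "joint_efforts": joint torques, N m; "position": TCP position; "tool_rot": TCP orientation; "ft_force": force on the tool from outside, world axes, zero at the start; "wrist_torque": the same for the moment, N m; "grip_width": finger opening in m; "gripper_force": force on a finger pad.
Only numpy, scipy, OpenCV 4.12 (cv2) and the standard library are available. Lean on these libraries where they do the work, as an engineer would, in place of code of your own. Each camera call takes 0.05 s, during which the arm holds its last target. There are 200 camera calls.

## Working session

There is one attempt and no reset: what is moved stays moved. The work goes in short steps, Python scripts to look and compute and a tool call to move; the robot and the scene stay as the last step left them, time stands still between calls to the robot, and variables do not carry over. Pictures are saved under pics/ and viewed, at most 11 in all, crops included, and the job is handed in when it is done.

Besides the shell and the picture viewer there is one more tool, called after ">>>" as name(argument=value, ...) on one line, values as JSON. jog_arm: Moves the arm, as the interface text tells. Its arguments: {"type":"object","properties":{"hand":{"type":"array"},"travel":{"type":"array"},"yaw":{"type":"array"},"grip_force":{"type":"number"}},"required":["hand","travel","yaw"]}

```bash
mkdir -p pics; cat > h.py <<'E'
import numpy as np, cv2
from rig import env
def snap(n,f):
    im=env.get_image(n); cv2.imwrite(f'pics/{f}.png',im[:,:,::-1]); return im
def ray(n,u,v,z):
    c=env.calibration(n)
    if 'position' in c: p=np.array(c['position']);R=np.array(c['rotation'])
    else:
        s=env.observe();H=np.array(c['hand_eye']);T=np.array(s['tool_rot'])
        p=np.array(s['position'])+T@H[:3,3];R=T@H[:3,:3]
    d=R@np.array([(u-c['cx'])/c['fx'],(v-c['cy'])/c['fy'],1]); return p+d*(z-p[2])/d[2]
E
python3 - <<'E'
from h import *
for n in('top','side'): snap(n,n+'0'); print(env.calibration(n))
s=env.observe();print(s, env.finger_overhang)
E
```

```text
{'fx': 518.0259481642374, 'fy': 518.0259481642374, 'cx': 279.1559650967967, 'cy': 215.97856360067033, 'position': array([0.38240384, 0.11067609, 1.42645989]), 'rotation': array([[ 0.02738729, -0.99402949,  0.10561867],
       [-0.99948424, -0.02545776,  0.01957416],
       [-0.01676848, -0.10610028, -0.99421404]])}
{'fx': 415.5927182688245, 'fy': 415.5927182688245, 'cx': 282.9782798313233, 'cy': 213.03723566646826, 'position': array([0.19253862, 0.88695209, 0.50051452]), 'rotation': array([[-0.90941382, -0.19142173,  0.3692211 ],
       [-0.41577141,  0.43986565, -0.79602283],
       [-0.01003161, -0.87742574, -0.47960758]])}
{'time_s': 0.1, 'q': array([-8.46422422e+01,  2.18367264e+01,  7.43784786e+01, -1.27903834e-03,
        8.38592726e+01, -1.23346593e+01]), 'qvel': array([ 0.11033192,  0.08652394, -0.18844298,  0.01976083, -0.04337728,
        0.05153503]), 'joint_efforts': array([ 2.64003866e-03, -4.49223411e+01, -2.31655991e+01, -1.91856102e-04,
        3.68861016e-03,  3.27544558e-05]), 'position': array([ 0.16712853, -0.52373831,  0.24778867]), 'tool_rot': array([[ 9.52700999e-01,  3.03909175e-01, -1.43473568e-04],
       [ 3.03909101e-01, -9.52700157e-01,  1.29212651e-03],
       [ 2.56001810e-04, -1.27461314e-03, -9.99999155e-01]]), 'ft_force': array([-0.2608869 , -0.49178793, -0.13040583]), 'wrist_torque': array([ 0.03190344,  0.02783794, -0.03961637]), 'gripper_force': 0.0, 'grip_width': 0.08528264627562603} 0.017
```

View pics/top0.png

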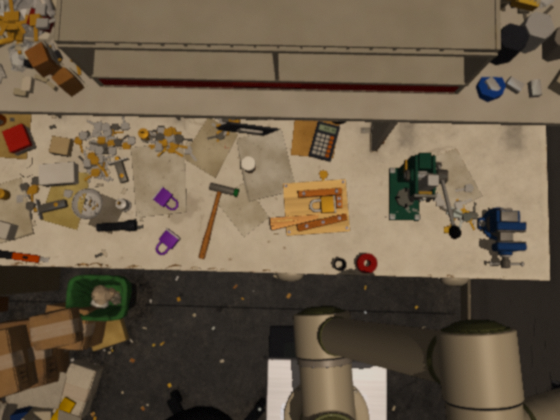

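View pics/side0.png

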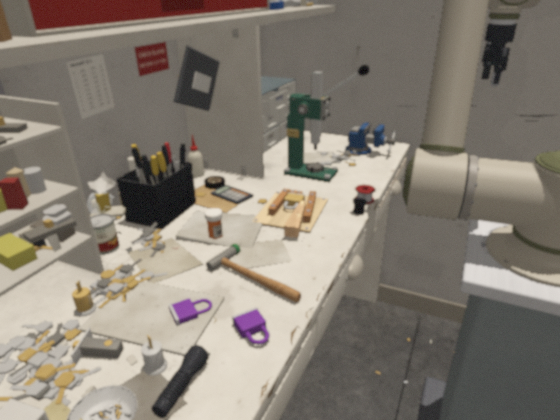

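Top view: hammer head around (222,189), handle running to (203,257); wedge butt near (271,223), board centre near (316,207), vial (248,163), loupe (339,264), spool (367,262). Press at (410,185), which the arm must pass in front of.

```bash
python3 - <<'E'
from h import *
im=cv2.imread('pics/top0.png')
cv2.imwrite('pics/topc.png',cv2.resize(im[145:275,190:380],None,fx=4,fy=4,interpolation=cv2.INTER_CUBIC))
for k,u,v,z in [('headR',238,192,.012),('headL',210,185,.012),('hend',203,257,.012),('butt',271,223,.036),('vial',248,163,.07),('loupe',339,264,.033),('spool',367,262,.034),('bTL',285,183,.008),('bTR',347,180,.008),('bBR',348,232,.008),('bBL',285,236,.008),('press',405,195,.1)]: print(k,ray('top',u,v,z).round(3))
c=env.calibration('wrist');print(c)
E
```

```text
headR [0.596 0.254 0.012]
headL [0.614 0.332 0.012]
hend [0.415 0.343 0.012]
butt [0.511 0.16  0.036]
vial [0.666 0.224 0.07 ]
loupe [ 0.405 -0.025  0.033]
spool [ 0.413 -0.1    0.034]
bTL [0.625 0.125 0.008]
bTR [ 0.638 -0.046  0.008]
bBR [ 0.494 -0.051  0.008]
bBL [0.478 0.121 0.008]
press [ 0.586 -0.186  0.1  ]
{'fx': 377.0568417355815, 'fy': 377.0568417355815, 'cx': 281.74411850589667, 'cy': 211.885729362911, 'hand_eye': array([[-1.54073243e-04, -9.59801491e-01, -2.80679664e-01,
         7.03318824e-02],
       [ 9.99999870e-01, -2.84323700e-04,  4.23333441e-04,
        -6.86181958e-04],
       [-4.86119948e-04, -2.80679562e-01,  9.59801410e-01,
        -1.25781078e-01],
       [ 0.00000000e+00,  0.00000000e+00,  0.00000000e+00,
         1.00000000e+00]])}
```

View pics/topc.png

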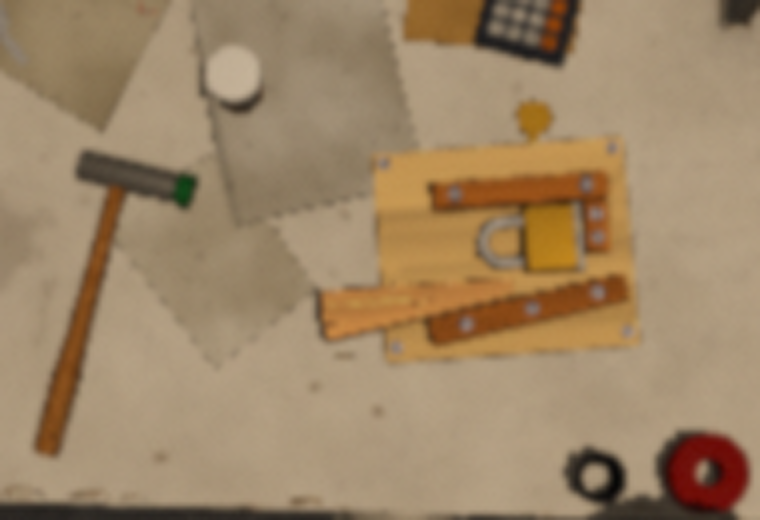

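>>> jog_arm(hand=[0.05, 0.05, 0.05, 0.05, 0.05], travel=[[0.042, 0.06, 0], [0.042, 0.06, 0], [0.042, 0.06, 0], [0.042, 0.06, 0], [0.042, 0.06, 0]], yaw=[-0.11, -0.11, -0.11, -0.11, -0.13], grip_force=60)

```text
time_s: 0.72
position: [0.3471, -0.2661, 0.2482]
tool_rot: [[0.965, -0.263, -0.0], [-0.263, -0.965, 0.0], [-0.0, -0.0, -1.0]]
ft_force: [1.0, -0.7, -1.1]
grip_width: 0.05
gripper_force: 0.0
```

>>> jog_arm(hand=[0.05, 0.05, 0.05, 0.05, 0.05], travel=[[0.015, 0.06, 0], [0.015, 0.06, 0], [0.015, 0.06, 0], [0.02, 0.06, 0], [0.03, 0.06, 0]], yaw=[0, 0, 0, 0, 0])

```text
time_s: 1.35
position: [0.4391, 0.0294, 0.2484]
tool_rot: [[0.966, -0.258, 0.0], [-0.258, -0.966, -0.0], [0.0, 0.0, -1.0]]
ft_force: [0.9, -0.3, 0.5]
grip_width: 0.0501
gripper_force: 0.0
```

>>> jog_arm(hand=[0.05, 0.05, 0.05, 0.05, 0.05], travel=[[0.025, 0.058, 0], [0.025, 0.058, 0], [0.025, 0.058, 0], [0.025, 0.05, 0], [0, 0, 0]], yaw=[0, 0, 0, 0, 0])

```text
time_s: 1.98
position: [0.5387, 0.2522, 0.2468]
tool_rot: [[0.967, -0.255, -0.002], [-0.255, -0.967, 0.0], [-0.002, 0.0, -1.0]]
ft_force: [-0.9, -0.0, 0.2]
grip_width: 0.0501
gripper_force: 0.0
```

```bash
python3 - <<'E'
from h import *
print(env.observe()['position']); snap('wrist','w1')
E
```

```text
[0.53866946 0.25224853 0.24683553]
```

View pics/w1.png

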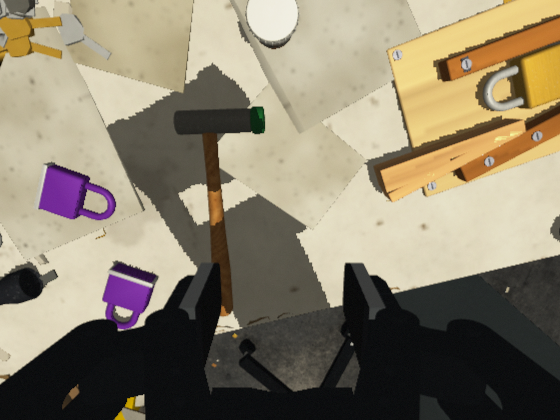

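Wrist view: hammer head spans (175,122)–(265,120), green face right at (264,120), handle centre from (210,140) to (225,300); wedge butt at about (385,182), corners (379,168) and (391,197).

```bash
python3 - <<'E'
from h import *
im=cv2.imread('pics/w1.png'); hsv=cv2.cvtColor(im,cv2.COLOR_BGR2HSV)
cv2.imwrite('pics/w1c.png',cv2.resize(np.hstack([im[80:220,160:300],im[80:220,350:490]]),None,fx=2.8,fy=2.8,interpolation=cv2.INTER_CUBIC))
m=((hsv[:,:,0]>2)&(hsv[:,:,0]<14)&(hsv[:,:,1]>120)).astype(np.uint8); m[:,:190]=0;m[:,245:]=0
P=[]
for v in range(145,260,6):
    x=np.where(m[v])[0]
    if len(x)>5: P.append([x.min(),x.max(),v])
P=np.array(P); print(P.tolist())
W=np.array([ray('wrist',(a+b)/2,v,.013)[:2] for a,b,v in P])
vx,vy,x0,y0=cv2.fitLine(W.astype(np.float32),cv2.DIST_HUBER,0,.01,.01).ravel(); print('handle dir',vx,vy,np.arctan2(vy,vx),x0,y0)
g=((hsv[:,:,0]>45)&(hsv[:,:,0]<85)&(hsv[:,:,1]>100)).astype(np.uint8); g[:,:240]=0;g[:,290:]=0;g[160:]=0
y,x=np.where(g); print('green',x.min(),x.max(),y.min(),y.max())
print(ray('wrist',x.max(),y.mean(),.012), ray('wrist',175,122,.012))
for u,v in [(379,168),(391,197),(388,49),(413,148),(413,148)]: print(u,v,ray('wrist',u,v,.036 if u in(379,391) else .008))
print('vial',ray('wrist',272,15,.07))
E
```

```text
[]Traceback (most recent call last):
  File "<stdin>", line 11, in <module>
cv2.error: OpenCV(4.12.0) /io/opencv/modules/imgproc/src/linefit.cpp:618: error: (-215:Assertion failed) npoints2 >= 0 || npoints3 >= 0 in function 'fitLine'
```

View pics/w1c.png

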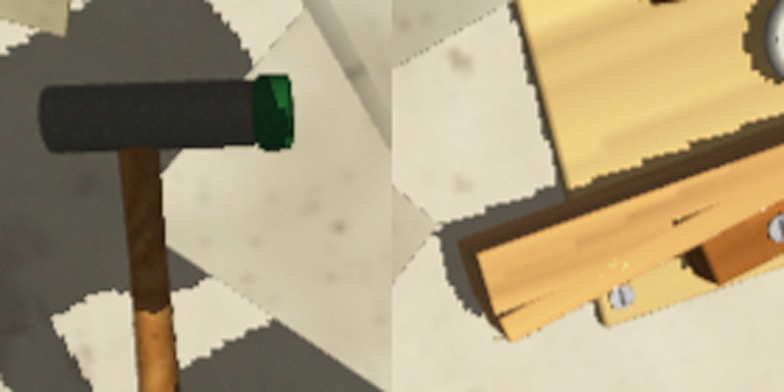

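Crop: head (174,120)–(264.6,120), handle centre (210,135)→(216.4,219.6); wedge butt top corners (379.6,169.3) and (392.9,201.4).

```bash
python3 - <<'E'
from h import *
W=np.array([ray('wrist',u,v,.014)[:2] for u,v in [(210,135.4),(216.4,219.6),(224.5,300)]]);print(W)
d=W[2]-W[0];d/=np.linalg.norm(d);print('hammer y',d,np.degrees(np.arctan2(d[1],d[0])))
f=ray('wrist',264.6,120,.012)[:2];b=ray('wrist',174.3,120,.012)[:2];hx=(b-f)/np.linalg.norm(b-f)
print('face',f,'back',b,np.linalg.norm(f-b),hx,np.degrees(np.arctan2(hx[1],hx[0])))
print('grip',f+52*hx/1000+.026*d, 'grip2 via y', )
for u,v,z in [(379.6,169.3,.036),(392.9,201.4,.036),(373.6,165.7,.008),(388,49,.008),(412.5,148,.008),(428,196,.008)]: print(u,v,ray('wrist',u,v,z).round(4))
print('vial',ray('wrist',272,15,.07)); print(env.observe()['position'])
E
```

```text
[[0.59350098 0.30492979]
 [0.51314101 0.32420761]
 [0.425302   0.34310367]]
hammer y [-0.97519943  0.22132799] 167.2129559605591
face [0.59384059 0.25188741] back [0.61537015 0.33308015] 0.08399870857521557 [0.25630825 0.9665951 ] 75.1488813059254
grip [0.58181343 0.30790488] grip2 via y
379.6 169.3 [0.5264 0.162  0.036 ]
392.9 201.4 [0.4938 0.1557 0.036 ]
373.6 165.7 [0.5248 0.1611 0.008 ]
388 49 [0.625  0.1287 0.008 ]
412.5 148 [0.532  0.1217 0.008 ]
428 196 [0.481  0.1144 0.008 ]
vial [0.66585432 0.22373256 0.07      ]
[0.53818236 0.25053751 0.24718474]
```

>>> jog_arm(hand=[0.06, 0.06, 0.06, 0.06, 0.06], travel=[[0.021, 0.028, -0.045], [0.0215, 0.0285, -0.045], [0, 0, -0.055], [0, 0, -0.03], [0, 0, 0]], yaw=[0.015, 0, 0, 0, 0])

```text
time_s: 2.65
position: [0.5797, 0.3044, 0.0715]
tool_rot: [[0.97, -0.245, -0.005], [-0.245, -0.97, -0.002], [-0.004, 0.003, -1.0]]
ft_force: [-0.1, 0.1, 1.2]
grip_width: 0.0599
gripper_force: 0.0
```

```bash
python3 - <<'E'
from h import *
snap('wrist','w2');s=env.observe(); print(s['position'],s['grip_width'],s['time_s'])
E
```

```text
[0.58078087 0.30494169 0.07366813] 0.06025933654365307 2.7
```

View pics/w2.png

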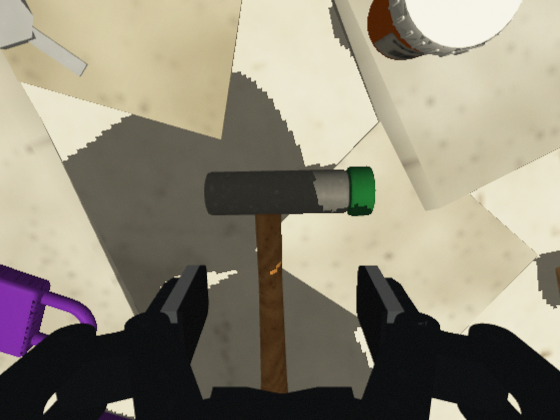

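Close view: handle centre (268,220)→(273,385), head axis v≈191, green face at u=375; all close to the finger midline u≈282.

```bash
python3 - <<'E'
from h import *
W=np.array([ray('wrist',u,v,.014)[:2] for u,v in [(268,220),(273,385)]])
d=W[1]-W[0];d/=np.linalg.norm(d);print(W,np.degrees(np.arctan2(d[1],d[0])))
f=ray('wrist',375,190.5,.014)[:2];b=ray('wrist',205,192.5,.014)[:2];hx=(b-f)/np.linalg.norm(b-f)
print(f,b,np.linalg.norm(f-b),np.degrees(np.arctan2(hx[1],hx[0])),'grip',f+52*hx/1000+.026*d)
s=env.observe();print(s['position'],s['tool_rot'])
E
```

```text
[[0.59369988 0.30899835]
 [0.49395    0.33222364]] 166.89304286801055
[0.59554357 0.25273001] [0.61557002 0.33610453] 0.0857459637965027 76.49350298538722 grip [0.5823658  0.30918788]
[0.58078087 0.30494169 0.07366813] [[ 9.69585595e-01 -2.44751067e-01 -8.30717169e-04]
 [-2.44751434e-01 -9.69585786e-01 -3.72510422e-04]
 [-7.14279236e-04  5.64499958e-04 -9.99999586e-01]]
```

>>> jog_arm(hand=[0.06, 0.06, 0.06, 0.06, 0.0], travel=[[0, 0.0035, -0.02], [0, 0, -0.02], [0, 0, -0.0145], [0, 0, 0], [0, 0, 0]], yaw=[0.01, 0, 0, 0, 0])

```text
time_s: 3.32
position: [0.5814, 0.3095, 0.0201]
tool_rot: [[0.972, -0.234, 0.002], [-0.234, -0.972, 0.001], [0.002, -0.001, -1.0]]
ft_force: [-1.2, -0.8, -0.3]
grip_width: 0.0431
gripper_force: 0.0
```

>>> jog_arm(hand=[0.0, 0.0, 0.0, 0.0, 0.0], travel=[[0, 0, 0], [0, 0, 0], [0, 0, 0], [0, 0, 0], [0, 0, 0]], yaw=[0, 0, 0, 0, 0], grip_force=80)

```text
time_s: 3.95
position: [0.5811, 0.3095, 0.0198]
tool_rot: [[0.972, -0.234, 0.001], [-0.234, -0.972, 0.0], [0.001, -0.001, -1.0]]
ft_force: [-1.2, 0.1, 5.6]
grip_width: 0.0118
gripper_force: 78.4
```

>>> jog_arm(hand=[0.0, 0.0, 0.0, 0.0, 0.0], travel=[[0, 0, 0.01], [0, 0, 0.02], [0, 0, 0.02], [0, 0, 0], [0, 0, 0]], yaw=[0, 0, 0, 0, 0])

```text
time_s: 4.58
position: [0.5803, 0.3092, 0.0679]
tool_rot: [[0.972, -0.234, -0.001], [-0.234, -0.972, -0.0], [-0.001, 0.001, -1.0]]
ft_force: [-0.1, 0.2, -2.5]
grip_width: 0.0114
gripper_force: 78.4
```

```bash
python3 - <<'E'
from h import *
a=snap('wrist','w3');b=snap('side','s3')
b=cv2.resize(b[190:330,170:330],(480,420),interpolation=cv2.INTER_CUBIC)
cv2.imwrite('pics/c3.png',cv2.resize(np.hstack([a,b]),(800,323))[:,:,::-1])
E
```

```text
(no output)
```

View pics/c3.png

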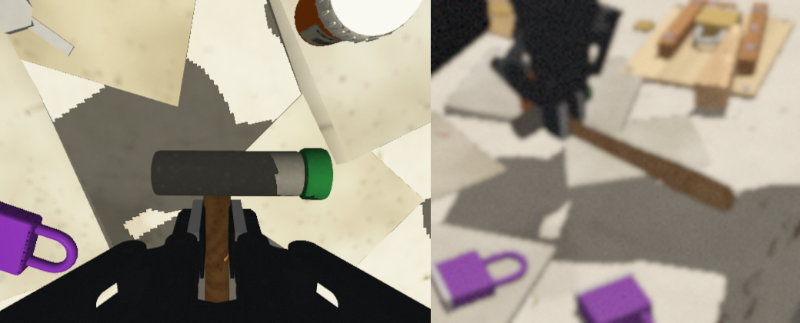

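Hammer is held about level: head spans original pixels (198..432, 225), handle free end at side pixel ≈(302,279).

```bash
python3 - <<'E'
from h import *
from numpy.linalg import norm
s=env.observe();p=s['position'];T=s['tool_rot']
f=ray('wrist',431.5,225,p[2]-.006);b=ray('wrist',198,225,p[2]-.006)
print(p,'face in tool',T.T@(f-p),'back',T.T@(b-p),norm(f-b))
for z in(.03,.045,.055,.065,.075): print(z,ray('side',302,279,z).round(3))
print('expect end',p+T@np.array([-.174,0,.0]))
# wedge line from w1 pose
import json
c=env.calibration('wrist');H=c['hand_eye'];P=np.array([.53818,.25054,.24718]);a=np.arctan2(-.255,.967)
Tr=np.array([[np.cos(a),np.sin(a),0],[np.sin(a),-np.cos(a),0],[0,0,-1]])
def r1(u,v,z):
    d=Tr@H[:3,:3]@np.array([(u-c['cx'])/c['fx'],(v-c['cy'])/c['fy'],1]);o=P+Tr@H[:3,3];return o+d*(z-o[2])/d[2]
A=r1(379.6,169.3,.036);B=r1(490,131.8,.036);C=r1(392.9,201.4,.036);print(A,B,C,'yaw',np.arctan2(-(A-B)[0],(A-B)[1]))
E
```

```text
[0.58030854 0.30924438 0.06768518] face in tool [0.02653879 0.0550045  0.00601405] back [ 0.02661267 -0.03088711  0.00592168] 0.08589169772759109
0.03 [0.418 0.321 0.03 ]
0.045 [0.411 0.339 0.045]
0.055 [0.406 0.351 0.055]
0.065 [0.402 0.363 0.065]
0.075 [0.397 0.375 0.075]
expect end [0.41114086 0.34996548 0.06798043]
[0.52691784 0.16216656 0.036     ] [0.53487776 0.06238627 0.036     ] [0.49430934 0.15581037 0.036     ] yaw 0.07960593293865748
```

>>> jog_arm(hand=[0.0, 0.0, 0.0, 0.0, 0.0], travel=[[-0.034, -0.02, 0], [-0.034, -0.024, 0], [-0.034, -0.025, 0], [0, 0, -0.018], [0, 0, -0.012]], yaw=[0.106, 0.106, 0.104, 0, 0])

```text
time_s: 5.3
position: [0.4786, 0.2403, 0.038]
tool_rot: [[0.997, 0.079, -0.001], [0.079, -0.997, -0.0], [-0.001, 0.0, -1.0]]
ft_force: [-0.0, -0.2, -2.3]
grip_width: 0.0112
gripper_force: 78.6
```

>>> jog_arm(hand=[0.0, 0.0, 0.0, 0.0, 0.0], travel=[[0, 0, -0.006], [0, 0, 0], [0, 0, 0], [0, 0, 0], [0, 0, 0]], yaw=[0, 0, 0, 0, 0])

```text
time_s: 5.92
position: [0.4789, 0.2405, 0.0331]
tool_rot: [[0.997, 0.08, 0.001], [0.08, -0.997, 0.0], [0.001, -0.0, -1.0]]
ft_force: [0.0, -0.1, -2.0]
grip_width: 0.0111
gripper_force: 78.6
```

```bash
python3 - <<'E'
from h import *
s=env.observe();print(s['position'],s['tool_rot']);snap('wrist','w4')
E
```

```text
[0.47890824 0.24048874 0.03306068] [[ 9.96811708e-01  7.97882503e-02  5.03284606e-04]
 [ 7.97881928e-02 -9.96811831e-01  1.33271451e-04]
 [ 5.12313545e-04 -9.26903734e-05 -9.99999864e-01]]
```

View pics/w4.png

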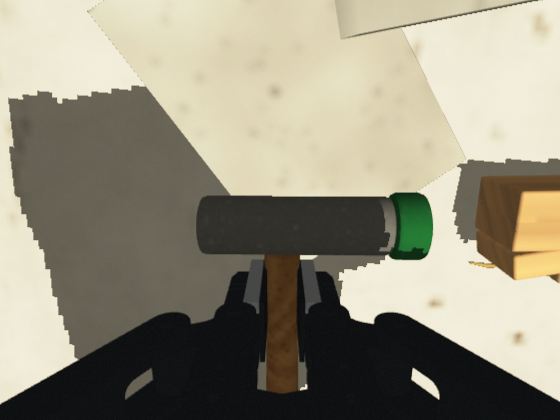

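The hammer face (u≈431, v≈226) sits left of the wedge butt, whose dark face spans (481,177)–(522,190)–(516,250)–(477,235).

```bash
python3 - <<'E'
from h import *
s=env.observe();p=s['position'];T=s['tool_rot']
for u,v,z in[(522,190,.036),(516,250,.036),(516,277,.036),(481,177,.008),(477,235,.008),(432,226,.026)]: print((T.T@(ray('wrist',u,v,z)-p)).round(4))
E
```

```text
[ 0.0419  0.0798 -0.003 ]
[ 0.0204  0.0815 -0.003 ]
[ 0.01    0.0833 -0.003 ]
[0.0408 0.0805 0.025 ]
[0.0159 0.0825 0.025 ]
[0.0259 0.0553 0.007 ]
```

>>> jog_arm(hand=[0.0, 0.0, 0.0, 0.0, 0.0], travel=[[0.005, 0.0004, -0.002], [0.0008, -0.01, 0], [0.0008, -0.01, 0], [0.0006, -0.008, 0], [0, 0, 0]], yaw=[0, 0, 0, 0, 0])

```text
time_s: 6.6
position: [0.4861, 0.2121, 0.0309]
tool_rot: [[0.997, 0.079, -0.0], [0.079, -0.997, 0.0], [-0.0, -0.0, -1.0]]
ft_force: [-0.6, 0.0, -3.5]
grip_width: 0.0116
gripper_force: 78.6
```

```bash
python3 - <<'E'
from h import *
s=env.observe();print(s['position'],s['ft_force'])
E
```

```text
[0.48608208 0.21210309 0.03088767] [-0.58289567  0.0138542  -3.54773596]
```

>>> jog_arm(hand=[0.0, 0.0, 0.0, 0.0, 0.0], travel=[[-0.0008, 0.01, 0], [0, 0, 0], [0, 0, 0], [0.0012, -0.01, 0], [0.0015, -0.008, 0]], yaw=[0, 0, 0, 0, 0])

```text
time_s: 7.22
position: [0.488, 0.2041, 0.0308]
tool_rot: [[0.997, 0.079, -0.0], [0.079, -0.997, 0.0], [-0.0, -0.0, -1.0]]
ft_force: [0.0, -0.2, -3.2]
grip_width: 0.0113
gripper_force: 78.6
```

```bash
python3 - <<'E'
from h import *
s=env.observe();p=s['position'];print(p,s['ft_force'])
snap('wrist','w5')
E
```

```text
[0.4879527  0.20406286 0.03080687] [ 0.02791601 -0.15252447 -3.24882197]
```

View pics/w5.png

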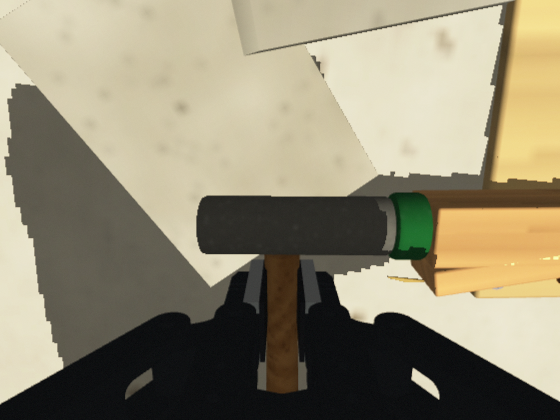

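Face is against the butt at (432,226), well centred; the wedge has advanced about 10 mm.

>>> jog_arm(hand=[0.0, 0.0, 0.0, 0.0, 0.0], travel=[[-0.0006, 0.008, 0], [0, 0, 0], [0.0006, -0.008, 0], [0.001, -0.004, 0], [0.001, -0.004, 0]], yaw=[0, 0, 0, 0, 0])

```text
time_s: 7.9
position: [0.49, 0.1964, 0.0308]
tool_rot: [[0.997, 0.079, -0.0], [0.079, -0.997, 0.0], [-0.0, -0.0, -1.0]]
ft_force: [-0.4, 1.1, -3.3]
grip_width: 0.0115
gripper_force: 78.6
```

>>> jog_arm(hand=[0.0, 0.0, 0.0, 0.0, 0.0], travel=[[-0.0006, 0.008, 0], [0, 0, 0], [0.0006, -0.008, 0], [0.001, -0.004, 0], [0.001, -0.004, 0]], yaw=[0, 0, 0, 0, 0])

```text
time_s: 8.52
position: [0.492, 0.1884, 0.0308]
tool_rot: [[0.997, 0.079, 0.0], [0.079, -0.997, 0.0], [0.0, -0.0, -1.0]]
ft_force: [-0.2, -0.2, -2.0]
grip_width: 0.0114
gripper_force: 78.6
```

>>> jog_arm(hand=[0.0, 0.0, 0.0, 0.0, 0.0], travel=[[-0.0005, 0.006, 0], [0, 0, 0], [0.0005, -0.006, 0], [0.0004, -0.0015, 0], [0.0004, -0.0015, 0]], yaw=[0, 0, 0, 0, 0])

```text
time_s: 9.15
position: [0.4927, 0.1857, 0.0308]
tool_rot: [[0.997, 0.08, -0.0], [0.08, -0.997, 0.0], [-0.0, -0.0, -1.0]]
ft_force: [0.6, 1.0, -3.6]
grip_width: 0.0113
gripper_force: 78.6
```

>>> jog_arm(hand=[0.0, 0.0, 0.0, 0.0, 0.0], travel=[[-0.0005, 0.006, 0], [0, 0, 0], [0.0005, -0.006, 0], [0.0004, -0.0015, 0], [0.0004, -0.0015, 0]], yaw=[0, 0, 0, 0, 0])

```text
time_s: 9.78
position: [0.4935, 0.1827, 0.0308]
tool_rot: [[0.997, 0.079, -0.0], [0.079, -0.997, 0.0], [-0.0, -0.0, -1.0]]
ft_force: [0.7, 1.3, -1.7]
grip_width: 0.0116
gripper_force: 78.7
```

>>> jog_arm(hand=[0.0, 0.0, 0.0, 0.0, 0.0], travel=[[-0.0005, 0.006, 0], [0, 0, 0], [0.0005, -0.006, 0], [0.0004, -0.0015, 0], [0.0004, -0.0015, 0]], yaw=[0, 0, 0, 0, 0])

```text
time_s: 10.4
position: [0.4943, 0.1797, 0.0308]
tool_rot: [[0.997, 0.079, -0.0], [0.079, -0.997, 0.0], [-0.0, -0.0, -1.0]]
ft_force: [-0.8, 2.0, -3.4]
grip_width: 0.0115
gripper_force: 78.7
```

>>> jog_arm(hand=[0.0, 0.0, 0.0, 0.0, 0.0], travel=[[-0.0005, 0.006, 0], [0, 0, 0], [0.0005, -0.006, 0], [0.0004, -0.0015, 0], [0.0004, -0.0015, 0]], yaw=[0, 0, 0, 0, 0])

```text
time_s: 11.02
position: [0.4951, 0.1767, 0.0308]
tool_rot: [[0.997, 0.079, -0.0], [0.079, -0.997, 0.0], [-0.0, -0.0, -1.0]]
ft_force: [-1.3, 1.8, -1.9]
grip_width: 0.0114
gripper_force: 78.7
```

>>> jog_arm(hand=[0.0, 0.0, 0.0, 0.0, 0.0], travel=[[-0.0005, 0.006, 0], [0, 0, 0], [0.0005, -0.006, 0], [0.0004, -0.0015, 0], [0.0004, -0.0015, 0]], yaw=[0, 0, 0, 0, 0])

```text
time_s: 11.65
position: [0.4951, 0.1751, 0.0308]
tool_rot: [[0.997, 0.079, -0.002], [0.079, -0.997, 0.003], [-0.001, -0.003, -1.0]]
ft_force: [-4.5, 17.5, 0.4]
grip_width: 0.0115
gripper_force: 79.4
```

Resistance has climbed: the tap gave 17.5 N. Tapping again with smaller steps to check whether it still advances.

>>> jog_arm(hand=[0.0, 0.0, 0.0, 0.0, 0.0], travel=[[-0.0004, 0.005, 0], [0, 0, 0], [0.0003, -0.004, 0], [0.0001, -0.001, 0], [0, 0, 0]], yaw=[0, 0, 0, 0, 0])

```text
time_s: 12.28
position: [0.4955, 0.1748, 0.0309]
tool_rot: [[0.997, 0.079, -0.0], [0.079, -0.997, 0.002], [-0.0, -0.002, -1.0]]
ft_force: [-2.5, 11.1, -1.6]
grip_width: 0.0114
gripper_force: 79.4
```

>>> jog_arm(hand=[0.0, 0.0, 0.0, 0.0, 0.0], travel=[[-0.0004, 0.005, 0], [0, 0, 0], [0.0003, -0.004, 0], [0.0001, -0.001, 0], [0.0001, -0.0006, 0]], yaw=[0, 0, 0, 0, 0])

```text
time_s: 12.9
position: [0.4955, 0.1743, 0.0309]
tool_rot: [[0.997, 0.079, -0.001], [0.079, -0.997, 0.003], [-0.0, -0.003, -1.0]]
ft_force: [-3.0, 13.6, -0.1]
grip_width: 0.0114
gripper_force: 79.6
```

>>> jog_arm(hand=[0.0, 0.0, 0.0, 0.0, 0.0], travel=[[-0.0004, 0.005, 0], [0, 0, 0], [0.0003, -0.004, 0], [0.0001, -0.001, 0], [0.0001, -0.0006, 0]], yaw=[0, 0, 0, 0, 0])

```text
time_s: 13.52
position: [0.4955, 0.1741, 0.0309]
tool_rot: [[0.997, 0.079, -0.001], [0.079, -0.997, 0.003], [-0.001, -0.003, -1.0]]
ft_force: [-2.8, 16.2, -0.4]
grip_width: 0.0112
gripper_force: 79.9
```

>>> jog_arm(hand=[0.0, 0.0, 0.0, 0.0, 0.0], travel=[[-0.0004, 0.005, 0], [0, 0, 0], [0.0003, -0.004, 0], [0.0001, -0.001, 0], [0.0, -0.0003, 0]], yaw=[0, 0, 0, 0, 0])

```text
time_s: 14.15
position: [0.4955, 0.1739, 0.0309]
tool_rot: [[0.997, 0.079, -0.001], [0.079, -0.997, 0.004], [-0.0, -0.004, -1.0]]
ft_force: [-3.2, 17.1, -0.7]
grip_width: 0.0114
gripper_force: 80.1
```

>>> jog_arm(hand=[0.0, 0.0, 0.0, 0.0, 0.0], travel=[[-0.0008, 0.01, 0], [-0.003, 0.04, 0.005], [0.01, 0.03, 0.03], [0.04, 0.03, 0], [0.038, 0.025, 0]], yaw=[0, 0, -0.1, -0.11, -0.106])

```text
time_s: 14.78
position: [0.5814, 0.3082, 0.0663]
tool_rot: [[0.971, -0.237, 0.001], [-0.237, -0.971, -0.0], [0.001, 0.0, -1.0]]
ft_force: [0.5, -0.5, -2.9]
grip_width: 0.0118
gripper_force: 79.3
```

```bash
python3 - <<'E'
from h import *
s=env.observe();print(s['position'],s['ft_force']);a=snap('wrist','w6');t=snap('top','t6')
t=cv2.resize(t[165:275,230:380],(573,420),interpolation=cv2.INTER_CUBIC)
cv2.imwrite('pics/c6.png',cv2.resize(np.hstack([a,t]),(800,297))[:,:,::-1])
E
```

```text
[0.5814027  0.30823691 0.06627831] [ 0.5154156  -0.51507025 -2.85311316]
```

View pics/c6.png

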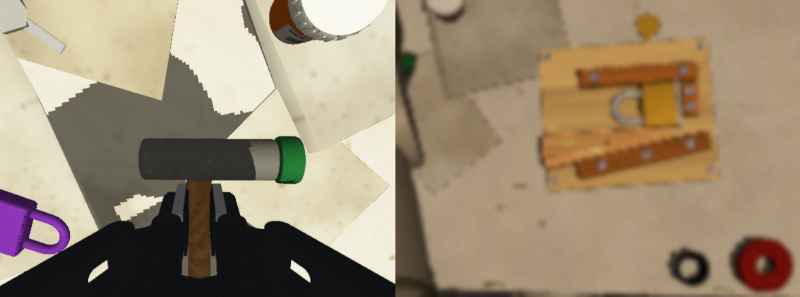

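The hammer hangs above its original spot and the wedge sits in line between rail and padlock. Now I'll lay the hammer down.

>>> jog_arm(hand=[0.0, 0.0, 0.0, 0.0, 0.0], travel=[[0, 0, -0.02], [0, 0, -0.015], [0, 0, -0.008], [0, 0, -0.0025], [0, 0, 0]], yaw=[0, 0, 0, 0, 0])

```text
time_s: 15.5
position: [0.5804, 0.3073, 0.0207]
tool_rot: [[0.972, -0.234, 0.0], [-0.234, -0.972, 0.0], [0.0, -0.0, -1.0]]
ft_force: [-0.3, 0.2, -2.0]
grip_width: 0.0114
gripper_force: 79.3
```

>>> jog_arm(hand=[0.0, 0.0, 0.0, 0.02, 0.03], travel=[[0, 0, -0.001], [0, 0, -0.0005], [0, 0, 0], [0, 0, 0], [0, 0, 0]], yaw=[0, 0, 0, 0, 0])

```text
time_s: 16.12
position: [0.5802, 0.3074, 0.0187]
tool_rot: [[0.972, -0.234, -0.0], [-0.234, -0.972, 0.0], [-0.0, -0.0, -1.0]]
ft_force: [1.1, -0.4, 0.3]
grip_width: 0.03
gripper_force: 0.0
```

>>> jog_arm(hand=[0.06, 0.06, 0.06, 0.06, 0.06], travel=[[0, 0, 0], [0, 0, 0], [0, 0, 0], [0, 0, 0.02], [0, 0, 0.05]], yaw=[0, 0, 0, 0, 0])

```text
time_s: 16.75
position: [0.5792, 0.3069, 0.0874]
tool_rot: [[0.972, -0.234, -0.005], [-0.234, -0.972, -0.002], [-0.005, 0.003, -1.0]]
ft_force: [0.7, 0.1, 0.2]
grip_width: 0.0602
gripper_force: 0.0
```

>>> jog_arm(hand=[0.06, 0.06, 0.06, 0.06, 0.06], travel=[[0, 0, 0.05], [0, 0, 0.05], [0, -0.03, 0.02], [0, -0.03, 0], [0, 0, 0]], yaw=[0, 0, 0, 0, 0])

```text
time_s: 17.38
position: [0.5805, 0.2458, 0.2092]
tool_rot: [[0.972, -0.236, 0.0], [-0.236, -0.972, -0.0], [0.0, 0.0, -1.0]]
ft_force: [-0.7, 0.7, -1.3]
grip_width: 0.0601
gripper_force: 0.0
```

```bash
python3 - <<'E'
from h import *
s=env.observe();print(s['position'],s['ft_force'],s['grip_width']);snap('wrist','w7')
E
```

```text
[0.58045459 0.24578194 0.20920034] [-0.74421992  0.68652748 -1.34021913] 0.060069985969828904
```

View pics/w7.png

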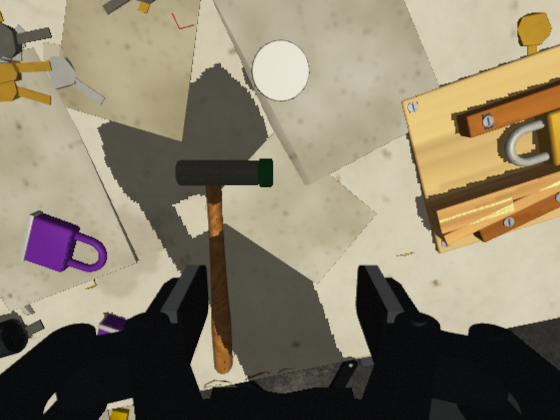

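The hammer lies flat with its head at (225,172), well clear of the board. The wedge is seated in line, with its butt at about (443,225), and the vial is undisturbed.

```bash
python3 -c "
from rig import env
print(env.close_job())"
```

```text
the job is handed in; nothing more can be done
None
```

I tapped the wedge in until taps of about 17 N moved it only about 0.2 mm, laid the hammer flat and clear of the board, and handed in the job at about 17.5 s; no verdict was shown.

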